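# Line up the guide arms of a three-cone thread stand

### The arm

A 6-joint arm with a two-finger parallel gripper is mounted at the origin on the work surface. World frame = base frame: x ahead of the robot, y to its left, z up, the work surface at z = 0. Lengths are in m, angles in rad, forces in N, time in s.
With the tool pointing down it reaches from about 0.4 to 0.825 m from the base axis. Payload 7 kg.
Tool frame: the origin (TCP) lies at the very end of the fingers, on their centre line; the grasp point (between the pads) lies 19 mm behind it; z points along the fingers, y is the line along which they close (so a half turn about z gives the same grasp; the last joint's range is limited). The gripper opens to 88 mm and grips with 3 to 60 N. Pads are 19 mm wide; open, the fingers measure 130 mm over their backs; the gripper's body (78 mm by 193 mm) begins 47 mm behind the grasp point.
Start: joints at [-0.853, 0.359, 0.012, 0, -1.224, -0.288], TCP at [0.281, -0.614, 0.227] pointing down, gripper open.
Joint ranges: [-3.07, 3.07], [-1.43, 2.12], [-1.02, 1.25], [-3.03, 1.67], [-3.05, -0], [-3.03, 3.03]. Speed limits (rad/s): [2.39, 2.39, 3.01, 3.14, 3.14, 3.14].

### API

Orientations are given as [roll, pitch, yaw] about the fixed x, y, z axes, in that order (R = Rz(yaw) Ry(pitch) Rx(roll)).
In Python, from station import * gives the robot as it stands.
- The arm moves only by the tool servo_tool, never from a script. Its argument "moves" is a list of rows, each an object of numbers: "jaw": the opening, from 0 (shut) to 1 (fully open); "dx", "dy", "dz": the shift along the world's x, y, z in m; "roll": the turn about the world's z in degrees. A call has exactly 10 rows; each row shifts and turns the commanded pose from where the row before left it; what a row does not reach is not made up. A row lasts 1/8 s, in which the tool goes at most 62.5 mm and 10.7 degrees, less where a joint would pass 70% of its speed; a pose out of reach is approached as far as the arm can. A call with a gripper value outside its range is refused whole. The fingers move at their own pace and stop on an object; "newtons" is the grip in N (left out, the last holds). Time passes only in rows, so rows that do not move let the fingers close, or fill a call up. It gives the time, the measured TCP pose, the force, the opening and the grip force at its end, in the units of the state.
- get_state(): the state, without advancing time (a new reading comes with each control period).
- grab_frame(name): name is "side" or "top" or "wrist"; returns (picture, depth): 420x560x3 uint8, red, green, blue; 420x560 float32, m along the optical axis (not along the pixel's ray), 0 where there is no reading.
- calibration(name): a dict with "intrinsics" (3x3 intrinsics, pixels), "k1" (the pictures are not rectified: a ray, as slopes to the right and down, at radius r is drawn at 1 + k1 r^2 times it, then the intrinsics apply), "R" (3x3) and "t" (3): a world point X has camera coordinates R X + t. Camera axes: x right, y down, z forward; pixel columns grow to the right and rows downward; lengths in m; the calibration is good to about 2 mm. A picture is of the moment at which its call begins: read the wrist's pose just before it. calibration takes no time and is no camera call; for the wrist camera it gives the pose at the moment of the call.
- job_done(): hands the job in; it is judged then, once.
The state is a dict: "t": time; "q": joint angles; "qd": joint speeds; "joint_efforts": joint torques, N m; "eef_pos": TCP position; "ee_rot": TCP orientation; "force": force on the tool from outside, world axes, zero at the start; "moment": the same for the moment, N m; "width": finger opening in m; "gripper_force": force on a finger pad.
Only numpy, scipy, OpenCV 4.12 (cv2) and the standard library are available. Lean on these libraries where they do the work, as an engineer would, in place of code of your own. Each camera call takes 0.05 s, during which the arm holds its last target. There are 200 camera calls.

### The job

The guide arms of the three-cone thread stand beside the overlocker have been knocked out of line. With a fingertip, gently push round the left and right arms, whichever is out of line, until each one's eyelet is straight above the tip of the cone on its own side, so that the thread will run up cleanly. Do not grip or lift anything; leave the front arm, which is already right, the cones and everything else on the bench as they are.

Things in the scene. Friction and masses are not known exactly. Their poses are not given: they have to be found in the camera images.
- stand: fixed thread stand: 12 mm steel post, top at 305 mm, on three low feet, each with a 76 mm tray and a cone 115 mm from the post; three guide arms turn on stacked collars near the post's top. Origin on the post axis at table height; -x axis along the front foot (roughly toward the robot), left foot on its +y side, right foot on its -y side, each 1.5 rad from the front foot
- left_arm (a joint): hinge of the left guide arm on the post (rad): 0 = eyelet straight above the middle of the left cone, positive = anticlockwise from above; stops at -1 and +1. Level steel bar 10 mm wide, 5 mm thick, from a 24 mm collar straight out to the eyelet, its middle 292 mm above the table. About 0.7 N near the eyelet turns it; friction keeps it where it is left
- right_arm (a joint): hinge of the right guide arm on the post (rad): 0 = eyelet straight above the middle of the right cone, positive = anticlockwise from above; stops at -1 and +1. Level steel bar 10 mm wide, 5 mm thick, from a 24 mm collar straight out to the eyelet, its middle 280 mm above the table. About 0.7 N near the eyelet turns it; friction keeps it where it is left
- front_arm (a joint): hinge of the front guide arm on the post (rad): 0 = eyelet straight above the middle of the front cone, positive = anticlockwise from above; stops at -1 and +1. Level steel bar 10 mm wide, 5 mm thick, from a 24 mm collar straight out to the eyelet, its middle 268 mm above the table. About 0.7 N near the eyelet turns it; friction keeps it where it is left. It starts in line and is to be left alone
- left_eyelet (a point): centre of the eyelet (19 mm outside diameter) at the outer end of the left guide arm, 115 mm from the post axis, 292 mm above the table; x axis points outward along the arm
- right_eyelet (a point): centre of the eyelet (19 mm outside diameter) at the outer end of the right guide arm, 115 mm from the post axis, 280 mm above the table; x axis points outward along the arm
- front_eyelet (a point): centre of the eyelet (19 mm outside diameter) at the outer end of the front guide arm, 115 mm from the post axis, 268 mm above the table; x axis points outward along the arm
- left_cone_tip (a point): middle of the top end of the left cone, on the cone's axis; 122 mm above the table as it stands on its tray
- right_cone_tip (a point): middle of the top end of the right cone, on the cone's axis; 122 mm above the table as it stands on its tray
- front_cone_tip (a point): middle of the top end of the front cone, on the cone's axis; 122 mm above the table as it stands on its tray
- left_cone: thread cone standing loose on the stand's left tray, over a tapered holder: navy thread, 66 mm wide at the foot, 48 mm at the top, 112 mm tall with its 29 mm paper tip; origin at the centre of its underside
- right_cone: thread cone standing loose on the stand's right tray, over a tapered holder: navy thread, 66 mm wide at the foot, 48 mm at the top, 112 mm tall with its 29 mm paper tip; origin at the centre of its underside
- front_cone: thread cone standing loose on the stand's front tray, over a tapered holder: navy thread, 66 mm wide at the foot, 48 mm at the top, 112 mm tall with its 29 mm paper tip; origin at the centre of its underside
- spare_cone: bystander: a fourth such cone, 112 mm tall, standing on the bench away from the stand; origin under its centre
- shears: bystander: tailor's shears with black handles, 210 mm long, 13 mm high, lying flat; origin at the pivot, blades along +x
- bobbin: bystander: small metal bobbin, 21 mm across, 10.5 mm high, lying flat between the front and right cones; origin under its centre
- oil_bottle: bystander: small clear oil bottle, 46 mm across, 135 mm tall, behind the post; origin under its centre
- screwdriver: bystander: screwdriver with a black handle, 160 mm long, lying behind the stand; origin near its middle, blade along +x
- button_jar: bystander: glass jar with a steel lid, 72 mm across, 100 mm tall, to the left; origin under its centre
- pin_dish: bystander: shallow steel pin dish, 84 mm across, 22 mm high, in front of the stand on the right; origin under its centre
Not all that is in view belongs to the job. What is shaped like the front_cone but purple is not meant.

How it is judged:
At the end, for the whole second after the job is handed in: each of the three eyelets is within 12 mm, seen from above, of the tip of the cone on its own side; the arms are at rest (horizontal distance between left_eyelet and left_cone_tip below 0.012 m and horizontal distance between right_eyelet and right_cone_tip below 0.012 m and horizontal distance between front_eyelet and front_cone_tip below 0.012 m and velocity of joint left_arm between -0.05 and 0.05 rad/s and velocity of joint right_arm between -0.05 and 0.05 rad/s); the robot touches nothing.
It fails at once if a cone on the stand was shifted or lifted by more than 12 mm (distance of any of left_cone, right_cone, front_cone from where it was at the start of the episode above 0.012 m).
It fails at once if a bystander was moved more than 20 mm (distance of any of shears, bobbin, oil_bottle, screwdriver, button_jar, pin_dish, spare_cone from where it was at the start of the episode above 0.02 m).
It fails at once if the front arm was moved (eyelet by more than 6 mm) (distance of front_eyelet from where it was at the start of the episode above 0.006 m).
It fails at once if the stand or an arm was gripped or shoved hard (over 5 N) (contact force between any of the fingers, the arm and stand above 5 N).
It also fails if it takes over 64 s, if anything falls off the work surface, if the arm or the gripper's body presses on something with over 40 N, if the wrist force passes 120 N, or if a joint passes its speed limit or range.

## Working session

There is one attempt and no reset: what is moved stays moved. The work goes in short steps, Python scripts to look and compute and a tool call to move; the robot and the scene stay as the last step left them, time stands still between calls to the robot, and variables do not carry over. Pictures are saved under pics/ and viewed, at most 10 in all, crops included, and the job is handed in when it is done.

Besides the shell and the picture viewer there is one more tool, called by a JSON object that holds its "method" and its "body", one argument or row to a line. servo_tool: Moves the arm, as the interface text tells. Its arguments: {"type":"object","properties":{"moves":{"type":"array","items":{"type":"object","properties":{"jaw":{"type":"number"},"dx":{"type":"number"},"dy":{"type":"number"},"dz":{"type":"number"},"roll":{"type":"number"}}}},"newtons":{"type":"number"}},"required":["moves"]}

```bash
mkdir -p pics; cat > h.py <<'E'
from station import *
import numpy as np, cv2
def ray(c,u,v):
    K=np.array(c["intrinsics"]);k=c["k1"]
    d=np.array([(u-K[0,2])/K[0,0],(v-K[1,2])/K[1,1]]);s=d.copy()
    for _ in range(20): s=d/(1+k*(s@s))
    R=np.array(c["R"]);t=np.array(c["t"])
    return -R.T@t, R.T@np.array([s[0],s[1],1])
def onz(c,u,v,z):
    o,d=ray(c,u,v); return o+d*(z-o[2])/d[2]
def atd(c,u,v,dep):
    o,d=ray(c,u,v); return o+d*dep
def proj(c,X):
    x=np.array(c["R"])@np.array(X)+np.array(c["t"]);s=x[:2]/x[2];s=s*(1+c["k1"]*(s@s));K=np.array(c["intrinsics"])
    return K[0,0]*s[0]+K[0,2],K[1,1]*s[1]+K[1,2]
E
python3 - <<'E'
from h import *
for n in("top","side"):
    p,d=grab_frame(n); cv2.imwrite(f"pics/{n}0.png",p[:,:,::-1]); np.savez(f"{n}0.npz",p=p,d=d)
    c=calibration(n); o,r=ray(c,280,210); print(n,o,r)
print(get_state())
E
```

```text
top [ 0.45837036 -0.02106193  1.28203707] [ 0.06823304 -0.00682534 -0.99782531]
side [-0.22553478  0.8171651   1.07832019] [ 0.51475182 -0.58564225 -0.62630471]
{'t': 0.1, 'q': array([-8.52887064e-01,  3.59351674e-01,  1.11518953e-02, -3.05500667e-04,
       -1.22407312e+00, -2.88113294e-01]), 'qd': array([ 0.00025792, -0.00056478,  0.00340678,  0.00261887, -0.00026015,
        0.00027212]), 'joint_efforts': array([ 6.18360718e-04, -5.84162486e+01,  2.93752670e+01,  7.01551527e+00,
        1.01989068e-02, -3.63406184e-05]), 'eef_pos': array([ 0.28106983, -0.61322789,  0.22569398]), 'ee_rot': array([ 3.14009533e+00, -1.44232153e-04, -2.71190060e+00]), 'force': array([ 0.03313044, -0.07489223, -0.47968597]), 'moment': array([0.07662745, 0.03170444, 0.01199987]), 'gripper_force': 0.0, 'width': 0.08766963023977763}
```

View pics/top0.png

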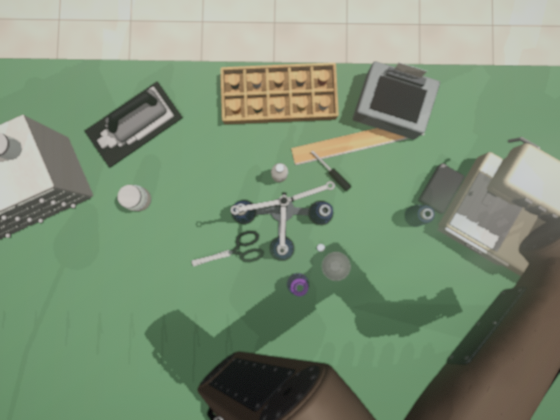

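View pics/side0.png

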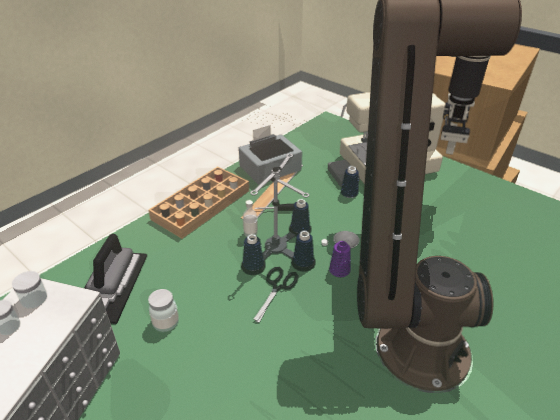

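The top view shows the post at about (285,200) and the eyelets at about L(236,210), R(331,185) and F(282,250). The navy stand cones are near (243,211), (321,211) and (283,248). Two others could be mistaken for them: the spare navy cone at (425,213) and the purple one at (299,285). Neither is on the stand. I'll check this in a close crop.

```bash
python3 - <<'E'
from h import *
p=np.load("top0.npz");d=p["d"];p=p["p"]
cv2.imwrite("pics/crop0.png",cv2.resize(p[160:270,215:355,::-1],None,fx=5.7,fy=5.4,interpolation=cv2.INTER_CUBIC)[:600,:800])
c=calibration("top")
for n,u,v,z in[("post",285,200,.305),("L",236,210,.292),("R",331,185,.280),("F",282,250,.268)]:
    print(n,onz(c,u,v,z),atd(c,u,v,d[v,u]))
# height map
H=np.zeros(d.shape)
for v in range(160,270):
    for u in range(215,355):
        if d[v,u]>0:H[v,u]=atd(c,u,v,d[v,u])[2]
np.save("H.npy",H)
for v in range(176,258,3): print(v,' '.join('%3d'%(H[v,u]*1000) for u in range(228,342,3)))
E
```

```text
post [ 0.54834476 -0.03880363  0.305     ] [ 0.54840552 -0.03881561  0.3043402 ]
L [0.52426949 0.07425045 0.292     ] [0.53572876 0.09082443 0.11984134]
R [ 0.58794175 -0.1468334   0.28      ] [ 0.62347176 -0.18132143  0.00522957]
F [ 0.43320493 -0.03433581  0.268     ] [ 0.42837331 -0.03688432  0.07331056]
176  -2   2  -1   3   0   1   0   0   0  -1  -1   3   2  -1   0  77  94  92  86  71   0   0   0   4   0   0   0   0  -2   2   2   0   1   0  -2  23  24  27
179   2  -3   0   0   2   1   0   2  -2   2   1   0  -3   1   1  26  58  68  55   1   1   2   0  -5  -1  -1  -1   0  -2   3   3   2   1   1   2  12  18  26
182   4  -3   5  -4   3   1   0   0   0  -2   4  -1  -1   0   1  -3  -3  -2   1   1  -2   0   0   2  -2   0   0   0   1   0   3   2   0 280 283  -4  14  25
185   0   0   0   4   1  -3   0   1   0  -1  -1   0  -1   2   1  -2  -3  -5   0  -2  -4   0   0   2  -6  -3   5   0   0   1   1  -3 285   0  -2 282  -1  12
188   4   0  -5  -2   0   1   3  -2   0   0  -1  -3   2   2   0   0  -2   0   0   0  -2   0  -3   0   1   0   3   3   2 282 281 282 281 280 286  -1  -1   0
191   0   2
[... 2876 characters left out ...]
 123 106  56  -1   1   4   1   0  -8   1   3  12   6   2  -2   3   1   3  -2
248   0  -3  12   8  -3   3   0   3   7  11  10   3   0   1  12 108 105 271  69  51 109  77   0   3  -2   1   5  -3   5   0  10  13   0  -2   1   1   1   3
251  15  14   9  15   8   0   9  11   9  12   7  14   8  -5  11 101 110 267  67 275 108  56  -4  -3  -2  -1   0   0   0  -1   0  -1   0  -2  -1   1   0   1
254  16   0   0   7  12   9   0   0   2   0   0   7   1   3  -1  55 106 111 106 110 104  11   2   2  -2  -2   2   0  -4  -1   0   1   2  26  15  17  16  20
257   0  -2  -1  -1  12   5   0   0   0  10   8   0   4   2   0   8  46  96 106  78   7   3   0   0   0   1   2  -2   0   0  -2  -1  22  13  11  13  13   5
```

View pics/crop0.png

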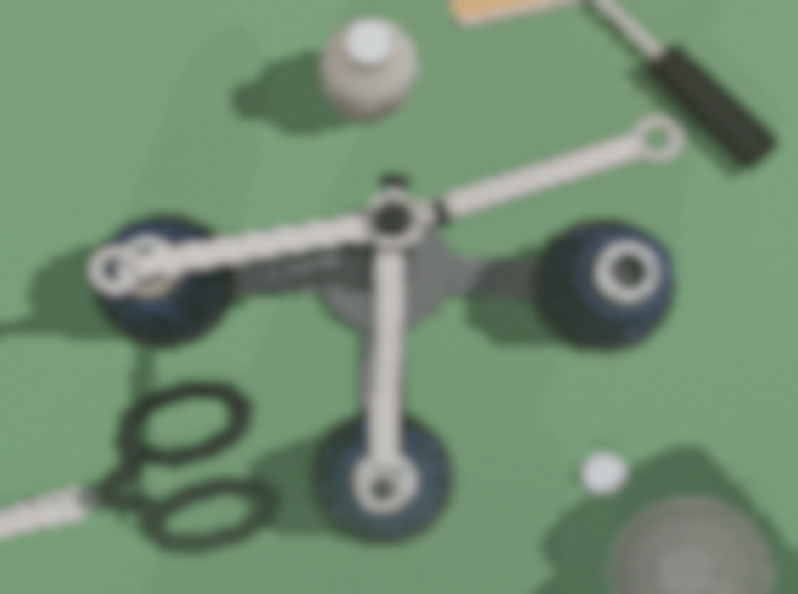

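The crop confirms it. The left eyelet is close to its cone, at crop (116,270). The right eyelet, at crop (657,137), is well off its cone tip at (628,270). Next I'll measure the angles.

```bash
python3 - <<'E'
from h import *
p=np.load("top0.npz");d=p["d"];H=np.load("H.npy");c=calibration("top")
X=lambda u,v,z:onz(c,u,v,z)[:2]
cr=lambda a,b:((a+.5)/5.7+215-.5,(b+.5)/5.4+160-.5)
P=X(*cr(393,215),.305);print("post",P)
for n,a,b,z in[("L",116,270,.2945),("R",657,137,.2825),("F",384,484,.2705),("Rtip",628,270,.122),("Ltip",155,270,.122)]:
    q=X(*cr(a,b),z)-P;print(n,q+P,np.hypot(*q),np.degrees(np.arctan2(q[1],q[0])))
# arm lines via depth
def line(zc,box):
    pts=[]
    for v in range(box[1],box[3]):
        for u in range(box[0],box[2]):
            if abs(H[v,u]-zc)<.012: pts.append(X(u,v,zc))
    pts=np.array(pts);m=pts.mean(0);w=np.linalg.svd(pts-m)[2][0];w*=np.sign(w@(m-P))
    off=np.cross(w,P-m);print(len(pts),"dir",np.degrees(np.arctan2(w[1],w[0])),"ctr-dir",np.degrees(np.arctan2(*(m-P)[::-1])),"post offset",off)
line(.2945,(228,200,276,218));line(.2825,(295,178,340,200));line(.2705,(272,212,295,256))
# shoulders: height 93..  cone thread top ring -> centroid of points 85..113 incl. outline
for n,b in(("L",(225,195,262,226)),("R",(300,195,342,228)),("F",(265,232,298,262)),("spare",(408,200,442,228))):
    q=[]
    for v in range(b[1],b[3]):
        for u in range(b[0],b[2]):
            if d[v,u]>0:
                x=atd(c,u,v,d[v,u])
                if .100<x[2]<.113:q.append(x[:2])
    q=np.array(q);
    hull=cv2.convexHull(q.astype(np.float32));ce,r=cv2.minEnclosingCircle(hull)
    print(n,len(q),ce,r,"dir",np.degrees(np.arctan2(ce[1]-P[1],ce[0]-P[0])),np.hypot(*(np.array(ce)-P)))
E
```

```text
post [ 0.54964937 -0.03542609]
L [0.52500483 0.07649154] 0.11459890277357578 102.41848456543032
R [ 0.58766033 -0.14382711] 0.11487216763917467 -70.67671454599206
F [ 0.43508855 -0.03416923] 0.11456771879249658 179.37142872757533
Rtip [ 0.54094584 -0.1503951 ] 0.1152979824515579 -94.32922088818201
Ltip [0.53697271 0.07491311] 0.1110650051102223 96.55386787215635
210 dir 101.38561037555466 ctr-dir 102.1896097641259 post offset -0.0010201603004670028
181 dir -70.14872065639658 ctr-dir -70.63447559169731 post offset 0.0006443517520019378
182 dir 178.58091111511712 ctr-dir 178.20415685696221 post offset 0.0005018075410635836
L 128 (0.5395336151123047, 0.07994075864553452) 0.025078682228922844 dir 95.0110725420749 0.11580948699798377
R 154 (0.5411201119422913, -0.1490626335144043) 0.02498147077858448 dir -94.2924218365659 0.11395619031552466
F 147 (0.43379420042037964, -0.034693583846092224) 0.024947868660092354 dir 179.6377486099256 0.11585748726823203
spare 76 (0.5373296141624451, -0.43102970719337463) 0.023125773295760155 dir -91.78370985882597 0.39579540408028596<stdin>:15: DeprecationWarning: Arrays of 2-dimensional vectors are deprecated. Use arrays of 3-dimensional vectors instead. (deprecated in NumPy 2.0)
```

The directions are consistent. The cones lie at about L 94°, R −94.4° and F 179.6°, and the feet are 86° apart. The left arm is at 102.2°, about 16 mm off, and the right arm at −70.7°. Both need to turn clockwise. I'll start with the right arm, approaching high with the fingers shut.

{"method": "servo_tool", "body": {
  "moves": [
    {"jaw": 0,"dz": 0.04},
    {"jaw": 0,"dz": 0.04},
    {"jaw": 0,"dz": 0.03,"dx": 0.01,"dy": 0.02},
    {"jaw": 0,"dz": 0.03,"dx": 0.018,"dy": 0.03,"roll": -3},
    {"jaw": 0,"dx": 0.02,"dy": 0.034,"roll": -3},
    {"jaw": 0,"dx": 0.02,"dy": 0.034,"roll": -3},
    {"jaw": 0,"dx": 0.02,"dy": 0.034,"roll": -3},
    {"jaw": 0,"dx": 0.02,"dy": 0.034,"roll": -3},
    {"jaw": 0,"dx": 0.02,"dy": 0.034,"roll": -3},
    {"jaw": 0,"dx": 0.02,"dy": 0.034,"roll": -3}
  ],
  "newtons": 3
}}

```text
$.moves[0]: bad value
```

{"method": "servo_tool", "body": {
  "moves": [
    {"jaw": 0,"dx": 0.022,"dy": 0.034,"roll": -3},
    {"jaw": 0,"dx": 0.022,"dy": 0.034,"roll": -3},
    {"jaw": 0,"dx": 0.022,"dy": 0.034,"roll": -2},
    {"jaw": 0,"dx": 0.022,"dy": 0.034},
    {"jaw": 0,"dx": 0.022,"dy": 0.034},
    {"jaw": 0,"dx": 0.022,"dy": 0.034},
    {"jaw": 0,"dx": 0.022,"dy": 0.034},
    {"jaw": 0,"dx": 0.022,"dy": 0.022},
    {"jaw": 0},
    {"jaw": 0}
  ]
}}

```text
$.moves[0]: bad value
```

{"method": "servo_tool", "body": {
  "moves": [
    {"jaw": 0,"dx": 0,"dy": 0,"dz": 0.04,"roll": 0},
    {"jaw": 0,"dx": 0,"dy": 0,"dz": 0.04,"roll": 0},
    {"jaw": 0,"dx": 0.01,"dy": 0.02,"dz": 0.03,"roll": 0},
    {"jaw": 0,"dx": 0.018,"dy": 0.03,"dz": 0.03,"roll": -3},
    {"jaw": 0,"dx": 0.02,"dy": 0.034,"dz": 0,"roll": -3},
    {"jaw": 0,"dx": 0.02,"dy": 0.034,"dz": 0,"roll": -3},
    {"jaw": 0,"dx": 0.02,"dy": 0.034,"dz": 0,"roll": -3},
    {"jaw": 0,"dx": 0.02,"dy": 0.034,"dz": 0,"roll": -3},
    {"jaw": 0,"dx": 0.02,"dy": 0.034,"dz": 0,"roll": -3},
    {"jaw": 0,"dx": 0.02,"dy": 0.034,"dz": 0,"roll": -3}
  ],
  "newtons": 3
}}

```text
t: 1.35
eef_pos: [0.4296, -0.3583, 0.3663]
ee_rot: [3.141, -0.0, -3.08]
force: [1.0, 0.9, -0.1]
width: 0.0008
gripper_force: 0.0
```

{"method": "servo_tool", "body": {
  "moves": [
    {"jaw": 0,"dx": 0.02,"dy": 0.032,"dz": 0,"roll": -3},
    {"jaw": 0,"dx": 0.022,"dy": 0.032,"dz": 0,"roll": -3},
    {"jaw": 0,"dx": 0.022,"dy": 0.032,"dz": 0,"roll": -3},
    {"jaw": 0,"dx": 0.022,"dy": 0.032,"dz": 0,"roll": 0},
    {"jaw": 0,"dx": 0.022,"dy": 0.032,"dz": 0,"roll": 0},
    {"jaw": 0,"dx": 0.022,"dy": 0.032,"dz": 0,"roll": 0},
    {"jaw": 0,"dx": 0.022,"dy": 0.032,"dz": 0,"roll": 0},
    {"jaw": 0,"dx": 0.018,"dy": 0.025,"dz": 0,"roll": 0},
    {"jaw": 0,"dx": 0.01,"dy": 0.01,"dz": 0,"roll": 0},
    {"jaw": 0,"dx": 0,"dy": 0,"dz": 0,"roll": 0}
  ]
}}

```text
t: 2.6
eef_pos: [0.6095, -0.1002, 0.3658]
ee_rot: [-3.141, -0.001, 3.049]
force: [-0.6, 0.4, -0.5]
width: 0.0006
gripper_force: 0.0
```

```bash
python3 - <<'E'
from h import *
c=calibration("wrist");p,d=grab_frame("wrist");cv2.imwrite("pics/w1.png",p[:,:,::-1])
print(get_state()["eef_pos"],get_state()["ee_rot"]);print(proj(c,[.5877,-.1438,.28]),proj(c,[.6095,-.0993,.3]))
p,d=grab_frame("top");cv2.imwrite("pics/t1.png",p[:,:,::-1])
E
```

```text
[ 0.60906433 -0.10077127  0.36612651] [-3.14135184e+00 -9.56799237e-04  3.04804680e+00]
(np.float64(211.76549836206635), np.float64(189.24787531482747)) (np.float64(276.1589414787751), np.float64(221.81438489449863))
```

View pics/w1.png

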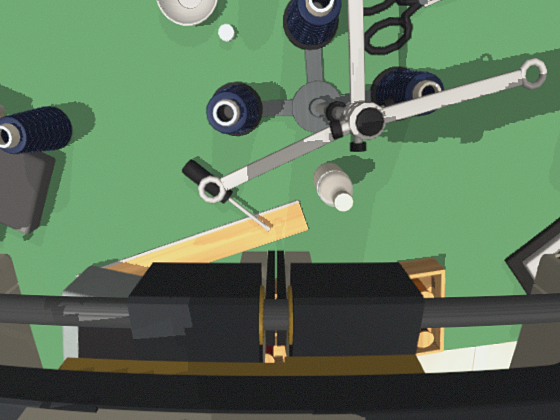

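The wrist picture shows the right eyelet at (211,189), exactly where my measurement predicted. The shut fingers are at about (276,255), clear on the far side of the arm. I'll descend and push gently.

{"method": "servo_tool", "body": {
  "moves": [
    {"jaw": 0,"dx": 0,"dy": 0,"dz": -0.025,"roll": 0},
    {"jaw": 0,"dx": 0,"dy": 0,"dz": -0.025,"roll": 0},
    {"jaw": 0,"dx": 0,"dy": 0,"dz": -0.025,"roll": 0},
    {"jaw": 0,"dx": 0,"dy": 0,"dz": -0.015,"roll": 0},
    {"jaw": 0,"dx": 0,"dy": 0,"dz": -0.008,"roll": 0},
    {"jaw": 0,"dx": -0.003,"dy": -0.001,"dz": 0,"roll": 0},
    {"jaw": 0,"dx": -0.004,"dy": -0.001,"dz": 0,"roll": 0},
    {"jaw": 0,"dx": -0.004,"dy": -0.001,"dz": 0,"roll": 0},
    {"jaw": 0,"dx": -0.004,"dy": -0.001,"dz": 0,"roll": 0},
    {"jaw": 0,"dx": -0.003,"dy": -0.001,"dz": 0,"roll": 0}
  ]
}}

```text
t: 3.95
eef_pos: [0.5913, -0.1057, 0.269]
ee_rot: [3.142, 0.001, 3.048]
force: [1.2, -0.7, -0.3]
width: 0.0006
gripper_force: 0.4
```

{"method": "servo_tool", "body": {
  "moves": [
    {"jaw": 0,"dx": -0.003,"dy": -0.001,"dz": 0,"roll": 0},
    {"jaw": 0,"dx": -0.003,"dy": -0.001,"dz": 0,"roll": 0},
    {"jaw": 0,"dx": -0.003,"dy": -0.001,"dz": 0,"roll": 0},
    {"jaw": 0,"dx": -0.003,"dy": -0.001,"dz": 0,"roll": 0},
    {"jaw": 0,"dx": -0.003,"dy": -0.001,"dz": 0,"roll": 0},
    {"jaw": 0,"dx": -0.003,"dy": -0.001,"dz": 0,"roll": 0},
    {"jaw": 0,"dx": -0.003,"dy": -0.001,"dz": 0,"roll": 0},
    {"jaw": 0,"dx": -0.003,"dy": 0,"dz": 0,"roll": 0},
    {"jaw": 0,"dx": -0.001,"dy": 0,"dz": 0,"roll": 0},
    {"jaw": 0,"dx": 0,"dy": 0,"dz": 0,"roll": 0}
  ]
}}

```text
t: 5.2
eef_pos: [0.5661, -0.1127, 0.2686]
ee_rot: [-3.142, -0.0, 3.048]
force: [-1.1, -0.6, 0.3]
width: 0.0007
gripper_force: 0.0
```

```bash
cat > look.py <<'E'
from h import *
import sys
c=calibration("wrist");p,d=grab_frame("wrist");cv2.imwrite(f"pics/{sys.argv[1]}.png",p[:,:,::-1])
s=get_state();print(s["t"],s["eef_pos"],s["force"])
np.savez(sys.argv[1]+".npz",p=p,d=d,K=c["intrinsics"],k1=c["k1"],R=c["R"],t=c["t"])
P=np.array([.5497,-.0354])
def scan(n,zlo,zhi,lo,hi):
    vv,uu=np.nonzero(d>0);Q=[]
    for v,u in zip(vv[::1],uu[::1]):
        pass
vv,uu=np.mgrid[0:420,0:560];K=np.array(c["intrinsics"])
uv=np.dstack([uu,vv]).reshape(-1,1,2).astype(float)
a=(uv[:,0]-[K[0,2],K[1,2]])/[K[0,0],K[1,1]];s=a.copy()
for _ in range(15): s=a/(1+c["k1"]*(s**2).sum(1,keepdims=True))
D=d.reshape(-1,1);X=(np.hstack([s,np.ones_like(D)])*D-np.array(c["t"]))@np.array(c["R"])
r=np.hypot(*(X[:,:2]-P).T);ang=np.degrees(np.arctan2(X[:,1]-P[1],X[:,0]-P[0]))
for n,z,lo,hi in(("L",.2945,60,150),("R",.2825,-130,-40)):
    m=(abs(X[:,2]-z)<.009)&(r>.03)&(r<.13)&(ang>lo)&(ang<hi)&(D[:,0]>0)
    me=m&(r>.102); q=X[me][:,:2]
    if len(q): print(n,m.sum(),"bar ang",np.median(ang[m&(r<.1)]),"eyelet",(q.min(0)+q.max(0))/2,"r90",np.percentile(r[m],98),"ang eyelet",np.median(ang[me]),"z",np.median(X[m][:,2]))
m=(abs(X[:,2]-.1215)<.006)&(D[:,0]>0)&(r>.09)&(r<.14)
for n,lo,hi in(("Ltip",70,120),("Rtip",-120,-70),("Ftip",160,200)):
    mm=m&((ang%360>lo%360)&(ang%360<hi%360));q=X[mm][:,:2]
    if len(q): ce,_r=cv2.minEnclosingCircle(q.astype(np.float32));print(n,mm.sum(),ce,_r,"ang",np.degrees(np.arctan2(ce[1]-P[1],ce[0]-P[0])))
m=(abs(X[:,2]-.305)<.004)&(r<.02)&(D[:,0]>0);q=X[m][:,:2]
if len(q): print("post",cv2.minEnclosingCircle(q.astype(np.float32)))
E
python3 look.py w2
```

```text
5.25 [ 0.5661197  -0.1125895   0.26857891] [-0.45121788  0.16213696 -1.19984984]
R 5273 bar ang -91.13108624604114 eyelet [ 0.54630091 -0.14894131] r90 0.12178510384506606 ang eyelet -92.35970231285626 z 0.28320984411348493
Ltip 516 (0.5389965176582336, 0.077837273478508) 0.014571651816368103 ang 95.39970334891827
Rtip 421 (0.5401702523231506, -0.1498071551322937) 0.014469887129962444 ang -94.76156179907741
Ftip 572 (0.43348315358161926, -0.037115082144737244) 0.014341413974761963 ang -179.15451297621334
post ((0.5480023622512817, -0.03606612980365753), 0.009501753374934196)
```

View pics/w2.png

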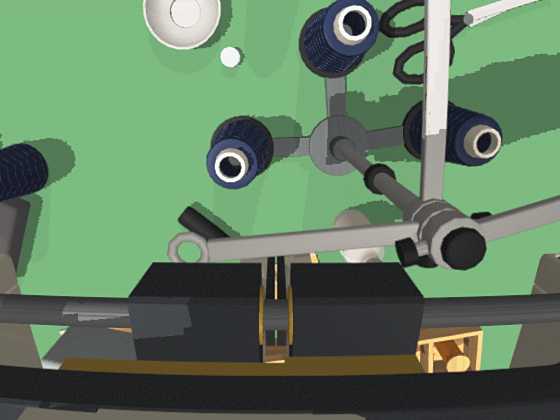

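The right eyelet, at (188,250), is now about 6 mm from being over its cone tip, so I'll push 4 mm more at this radius. Then I'll back off and rise.

{"method": "servo_tool", "body": {
  "moves": [
    {"jaw": 0,"dx": -0.002,"dy": 0,"dz": 0,"roll": 0},
    {"jaw": 0,"dx": -0.002,"dy": 0,"dz": 0,"roll": 0},
    {"jaw": 0,"dx": 0,"dy": 0,"dz": 0,"roll": 0},
    {"jaw": 0,"dx": 0.008,"dy": 0,"dz": 0,"roll": 0},
    {"jaw": 0,"dx": 0.015,"dy": 0,"dz": 0,"roll": 0},
    {"jaw": 0,"dx": 0.01,"dy": 0,"dz": 0.015,"roll": 0},
    {"jaw": 0,"dx": 0,"dy": 0,"dz": 0.03,"roll": 0},
    {"jaw": 0,"dx": 0,"dy": 0,"dz": 0.03,"roll": 0},
    {"jaw": 0,"dx": 0,"dy": 0,"dz": 0.022,"roll": 0},
    {"jaw": 0,"dx": 0,"dy": 0,"dz": 0,"roll": 0}
  ]
}}

```text
t: 6.5
eef_pos: [0.5968, -0.1127, 0.3672]
ee_rot: [3.141, 0.003, 3.048]
force: [0.1, -0.3, -0.4]
width: 0.0004
gripper_force: 0.0
```

```bash
python3 look.py w3
```

```text
6.55 [ 0.59620946 -0.11248121  0.36568698] [ 0.48219783  0.5896734  -0.02233006]
L 2184 bar ang 103.31021167771354 eyelet [0.52531522 0.0744727 ] r90 0.12164788353557945 ang eyelet 102.56236294799233 z 0.29518199001100887
R 2127 bar ang -94.0567785889244 eyelet [ 0.54330734 -0.14856398] r90 0.12253602500033095 ang eyelet -93.13488417437574 z 0.2832206464931819
Ltip 303 (0.5388481616973877, 0.07794521003961563) 0.01434286031872034 ang 95.46891331210423
Rtip 258 (0.5403578281402588, -0.15026132762432098) 0.01464552991092205 ang -94.64987981344122
Ftip 275 (0.43407008051872253, -0.03660346195101738) 0.014348831959068775 ang -179.4036941190834
post ((0.5481780171394348, -0.03558293730020523), 0.008981911465525627)
```

The right arm is done, within about 3 mm. For the left arm I'll cross above the post to its near side, then push in +x.

{"method": "servo_tool", "body": {
  "moves": [
    {"jaw": 0,"dx": -0.015,"dy": 0.022,"dz": 0.01,"roll": 2},
    {"jaw": 0,"dx": -0.018,"dy": 0.026,"dz": 0,"roll": 2},
    {"jaw": 0,"dx": -0.018,"dy": 0.026,"dz": 0,"roll": 2},
    {"jaw": 0,"dx": -0.018,"dy": 0.026,"dz": 0,"roll": 2},
    {"jaw": 0,"dx": -0.018,"dy": 0.026,"dz": 0,"roll": 2},
    {"jaw": 0,"dx": -0.017,"dy": 0.026,"dz": 0,"roll": 0},
    {"jaw": 0,"dx": 0,"dy": 0,"dz": -0.02,"roll": 0},
    {"jaw": 0,"dx": 0,"dy": 0,"dz": -0.03,"roll": 0},
    {"jaw": 0,"dx": 0,"dy": 0,"dz": -0.03,"roll": 0},
    {"jaw": 0,"dx": 0,"dy": 0,"dz": -0.02,"roll": 0}
  ]
}}

```text
t: 7.8
eef_pos: [0.4905, 0.0393, 0.273]
ee_rot: [-3.141, -0.003, -3.061]
force: [0.4, 0.3, -0.1]
width: 0.0003
gripper_force: 0.0
```

{"method": "servo_tool", "body": {
  "moves": [
    {"jaw": 0,"dx": 0.003,"dy": 0.001,"dz": 0,"roll": 0},
    {"jaw": 0,"dx": 0.003,"dy": 0.001,"dz": 0,"roll": 0},
    {"jaw": 0,"dx": 0.003,"dy": 0.001,"dz": 0,"roll": 0},
    {"jaw": 0,"dx": 0.003,"dy": 0.001,"dz": 0,"roll": 0},
    {"jaw": 0,"dx": 0.003,"dy": 0.001,"dz": 0,"roll": 0},
    {"jaw": 0,"dx": 0.003,"dy": 0.001,"dz": 0,"roll": 0},
    {"jaw": 0,"dx": 0.003,"dy": 0.001,"dz": 0,"roll": 0},
    {"jaw": 0,"dx": 0.003,"dy": 0.001,"dz": 0,"roll": 0},
    {"jaw": 0,"dx": 0.003,"dy": 0,"dz": 0,"roll": 0},
    {"jaw": 0,"dx": 0.003,"dy": 0,"dz": 0,"roll": 0}
  ]
}}

```text
t: 9.05
eef_pos: [0.5213, 0.0475, 0.2755]
ee_rot: [3.141, -0.0, -3.061]
force: [-0.8, 0.7, -0.7]
width: 0.0009
gripper_force: 0.4
```

```bash
python3 look.py w4
```

```text
9.1 [0.521649   0.04745439 0.27544199] [-0.24351738 -0.18885907  0.3740488 ]
L 802 bar ang 114.82836248310457 eyelet [0.50923163 0.0606722 ] r90 0.10554422478232066 ang eyelet 112.80870058996481 z 0.29163562673007615
Ltip 399 (0.5389161705970764, 0.07882725447416306) 0.014474750496447086 ang 95.3931266796159
Rtip 471 (0.540166437625885, -0.14926375448703766) 0.014455840922892094 ang -94.7860867165248
Ftip 465 (0.43299400806427, -0.03542044758796692) 0.014427033253014088 ang -179.98996143676683
post ((0.5481371879577637, -0.03505084663629532), 0.009513025172054768)
```

View pics/w4.png

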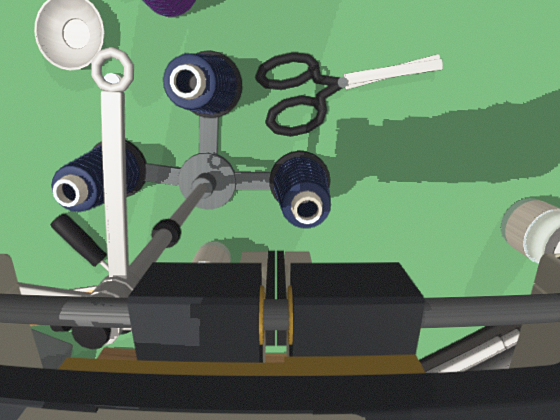

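The fingers hide the left arm in this view, while the front arm shows undisturbed at (112,70). By the geometry about 3 mm remain, so I'll push that, back off and look again.

{"method": "servo_tool", "body": {
  "moves": [
    {"jaw": 0,"dx": 0.0015,"dy": 0,"dz": 0,"roll": 0},
    {"jaw": 0,"dx": 0.0015,"dy": 0,"dz": 0,"roll": 0},
    {"jaw": 0,"dx": 0,"dy": 0,"dz": 0,"roll": 0},
    {"jaw": 0,"dx": -0.01,"dy": 0,"dz": 0,"roll": 0},
    {"jaw": 0,"dx": -0.02,"dy": 0,"dz": 0,"roll": 0},
    {"jaw": 0,"dx": 0,"dy": 0,"dz": 0.03,"roll": 0},
    {"jaw": 0,"dx": 0,"dy": 0,"dz": 0.04,"roll": 0},
    {"jaw": 0,"dx": -0.02,"dy": 0,"dz": 0.04,"roll": 0},
    {"jaw": 0,"dx": -0.03,"dy": 0,"dz": 0.02,"roll": 0},
    {"jaw": 0,"dx": 0,"dy": 0,"dz": 0,"roll": 0}
  ]
}}

```text
t: 10.35
eef_pos: [0.4431, 0.0472, 0.4083]
ee_rot: [3.139, 0.005, -3.06]
force: [0.5, 0.1, -0.3]
width: 0.0005
gripper_force: 0.0
```

{"method": "servo_tool", "body": {
  "moves": [
    {"jaw": 0,"dx": 0.01,"dy": -0.04,"dz": 0,"roll": 0},
    {"jaw": 0,"dx": 0.01,"dy": -0.045,"dz": 0,"roll": 0},
    {"jaw": 0,"dx": 0.005,"dy": -0.045,"dz": 0,"roll": 0},
    {"jaw": 0,"dx": 0,"dy": -0.045,"dz": 0,"roll": 0},
    {"jaw": 0,"dx": 0,"dy": -0.045,"dz": 0,"roll": 0},
    {"jaw": 0,"dx": 0,"dy": -0.045,"dz": 0,"roll": 0},
    {"jaw": 0,"dx": 0,"dy": -0.045,"dz": 0,"roll": 0},
    {"jaw": 0,"dx": 0,"dy": -0.045,"dz": 0,"roll": 0},
    {"jaw": 0,"dx": 0,"dy": -0.04,"dz": 0,"roll": 0},
    {"jaw": 0,"dx": 0,"dy": 0,"dz": 0,"roll": 0}
  ]
}}

```text
t: 11.6
eef_pos: [0.4687, -0.3497, 0.4034]
ee_rot: [3.14, -0.003, -3.064]
force: [0.9, 1.2, -0.5]
width: 0.0002
gripper_force: 0.0
```

```bash
cat > top.py <<'E'
from h import *
import sys
p,d=grab_frame("top");c=calibration("top");s=get_state();print(s["t"],s["eef_pos"])
np.savez("top1.npz",p=p,d=d)
cv2.imwrite(f"pics/{sys.argv[1]}.png",cv2.resize(p[160:270,215:355,::-1],None,fx=5.7,fy=5.4,interpolation=cv2.INTER_CUBIC)[:600,:800])
E
python3 top.py t2
```

```text
11.65 [ 0.4687946  -0.34861257  0.40387187]
```

View pics/t2.png

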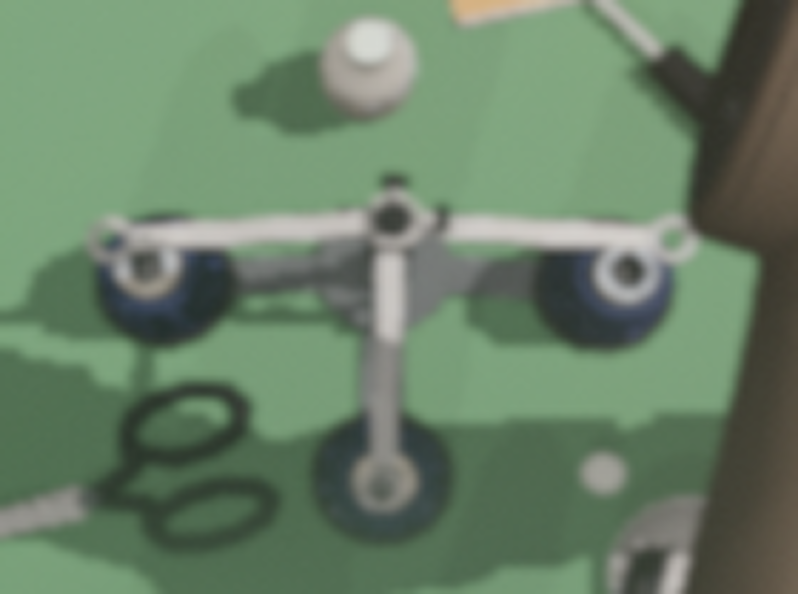

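The top view shows the eyelets at crop L(110,240), R(676,238) and F(384,484), and the tips at L(148,266), R(628,270) and F(383,484). I'll convert these to positions with their heights.

```bash
python3 - <<'E'
from h import *
c=calibration("top")
X=lambda a,b,z:onz(c,(a+.5)/5.7+214.5,(b+.5)/5.4+159.5,z)[:2]
for n,e,z,t in(("L",(110,240),.2945,(148,266)),("R",(676,238),.2825,(628,270)),("F",(384,484),.2705,(383,484))):
    a=X(*e,z);b=X(*t,.122);print(n,a,b,a-b,np.hypot(*(a-b)))
E
```

```text
L [0.5378623  0.07924365] [0.53893251 0.07830144] [-0.00107022  0.00094221] 0.0014258752020304165
R [ 0.54376404 -0.1520288 ] [ 0.54094584 -0.1503951 ] [ 0.0028182  -0.00163371] 0.003257488895793255
F [ 0.43508855 -0.03416923] [ 0.4316618  -0.03562001] [0.00342675 0.00145078] 0.0037212029528884854
```

All three eyelets are within 4 mm of their tips and the arm is clear, so I'm handing in.

```bash
python3 -c "
from station import *
print(job_done())"
```

```text
the job is handed in; nothing more can be done
None
```

I turned the left and right guide arms back into line; in the last top view their eyelets were about 1.4 mm and 3.3 mm off their cone tips, and the front arm was not touched. The job is handed in, but no verdict came back.

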